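# Lock the swivel chute over the round pot

### The arm

A 7-joint arm with a two-finger parallel gripper is mounted at the origin on the work surface. World frame = base frame: x ahead of the robot, y to its left, z up, the work surface at z = 0. Lengths are in m, angles in degrees, forces in N, time in s.
With the tool pointing down it reaches from about 0.425 to 0.875 m from the base axis. Payload 4.7 kg.
Tool frame: the origin (TCP) lies midway between the tips of the shut fingers; the grasp point (between the pads) lies 19 mm behind it; z points along the fingers, y is the line along which they close (so a half turn about z gives the same grasp; the last joint's range is limited). The gripper opens to 87 mm and grips with 3 to 60 N. Pads are 19 mm wide; open, the fingers measure 117 mm over their backs; the gripper's body (75 mm by 190 mm) begins 51 mm behind the grasp point.
Start: joints at [68.188, 18.392, -4.016, 83.108, 1.295, 78.541, -3.26], TCP at [0.25, -0.6, 0.223] pointing down, gripper open.
Joint ranges: [-163.93, 163.93], [-17.29, 119.83], [-79.2, 71.16], [3.27, 140.29], [-89.18, 269.18], [5.43, 117.66], [-154.24, 154.24]. Speed limits (degrees/s): [147.25, 147.25, 180, 180, 180, 180, 180].

### API

Orientations are given as [roll, pitch, yaw] about the fixed x, y, z axes, in that order (R = Rz(yaw) Ry(pitch) Rx(roll)).
In Python, from cell import env, viewer, boxes_of, masks_of gives the robot as it stands. The module is installed in compiled form; this text tells all that it offers.
- The arm moves only by the tool apply_moves, never from a script. Its argument "moves" is a list of rows, each a list of 7 numbers: the shift along the tool's x, y, z scaled (see below), then the turn, a rotation vector about the tool's x, y, z scaled (see below), then the opening, from 0 (shut) to 1 (fully open). A call has 1 to 20 rows; each row is the pose to reach, as a shift and turn from the pose commanded when the call began, along the tool's axes at that moment; what a row does not reach only later rows make up. The controller multiplies each number of a shift by 0.2 m and each number of a turn by 1.5 rad. A row lasts 1/10 s, in which the tool goes at most 50 mm and 8.59 degrees, less where a joint would pass 70% of its speed; a pose out of reach is approached as far as the arm can. A call with a number of a shift or a turn outside -1 to 1 is refused whole. A call with a gripper value outside its range is refused whole. The fingers move at their own pace and stop on an object; "grip_force" is the grip in N (left out, the last holds). Time passes only in rows, so rows that repeat a pose let the fingers close. It gives the time, the measured TCP pose, the force, the opening and the grip force at its end, in the units of the state.
- env.get_obs(): the state, without advancing time (a new reading comes with each control period).
- viewer.read_camera(name): name is "scene" or "top"; returns the picture (384x512x3 uint8, red, green, blue); there is no depth.
- viewer.get_calibration(name): a dict with "fov_y" (degrees; the focal length in pixels is half the picture's height over the tangent of half this angle, whatever the lens; pixels are square), "cx", "cy" (the principal point, pixels), "position" and "orientation" of the camera in the world. Camera axes: x right, y up, looking along -z (the intrinsics and any distortion apply to the point x, -y, -z); pixel columns grow to the right and rows downward; lengths in m; the calibration is good to about 2 mm. A picture is of the moment at which its call begins. get_calibration takes no time and is no camera call.
- env.sign_off(): hands the job in; it is judged then, once.
Trained networks look in the newest picture that a camera, given by its name, has taken for a name from the list of things; names that differ only in an ending like _2 or _b are one class to them, and where a whole thing is asked for, a point or a joint stands for the part that bears it (a point fixed in the world has none). Each returns a list of dicts, best first, with "conf" (0 to 1); they miss things now and then, are a little off and sometimes report something else, mostly with a low value. They report only what shows in the picture. A call takes as long as a camera call. They do not tell look-alikes from the thing itself.
- boxes_of(camera, target): "location" ([column, row] in pixels, amid what is visible of it).
- masks_of(camera, target): "pixels" (384x512 bool, what is visible of it) and "location" ([column, row] in pixels, amid what is visible of it).
The state is a dict: "time_s": time; "qpos": joint angles; "joint_velocities": joint speeds; "effort": joint torques, N m; "tool_pos": TCP position; "tool_rot": TCP orientation; "force": force on the tool from outside, world axes, zero at the start; "wrist_torque": the same for the moment, N m; "grip_width": finger opening in m; "grasp_force": force on a finger pad.
Only numpy, scipy, OpenCV 4.12 (cv2) and the standard library are available. Lean on these libraries where they do the work, as an engineer would, in place of code of your own. Each camera call takes 0.05 s, during which the arm holds its last target. There are 200 camera calls.

### The job

The ingredient chute is locked over the middle tub. Pull its spring plunger out, swing the chute over the round pot and let the plunger snap fully home in the locking hole on that side, so that the chute stays locked over the pot. Then let go, and leave the pot, the square pan, the lidded tub and the amber jar where they are.

Things in the scene. Friction and masses are not known exactly. Their poses are not given: they have to be found in the camera images.
- pivot (a point): Where the chute's pivot axis meets the sloping deck of the fixed steel stand, 290 mm above the table. Axes: the stand's, z up, x from its front (low edge) to its back. The deck slopes 32 degrees, rising to +x; the pivot axis and plunger are square to it, so they lean 32 degrees from vertical toward the front: direction (-0.530, 0, 0.848) in these axes.
- guard (a point): Middle of the 16 mm guard rail that runs level over the plunger along the stand's y, 430 mm above the table and 165 mm in front of the pivot, bending back at y = +-225 mm. Because of it the knob cannot be reached straight from above: come from the front, in line with the leaning plunger. Axes: the stand's.
- knob (a point): On the axis of the plunger's black knob, 69 mm above the deck, 200 mm from the pivot axis, on an ear 44 mm to the right (-y) of the chute's middle line. z: pulling direction, out of the deck; x: along the chute, up to the pivot. Round grip 27 mm across from 19 mm below to 3 mm above this point, then a head 34 mm across up to 19 mm above. The top of the collar under it is 24 mm below.
- plunger (a joint): How far the plunger is pulled out, m: 0 home in a hole, 0.016 fully out. Its spring pushes back with 7 N at 0, 12 N when out. Beyond 0.009 its round-ended 10 mm pin is clear of the 13 mm wide hole; let go away from a hole, the pin rests on the flat locking strip at 0.009 and slides on it until it drops into a hole.
- chute (a joint): Swing about the leaning pivot, rad: 0 middle (locked there at the start); positive swings the lower end to the stand's +y; range +-0.77. One locking hole in the middle and one each side, near +0.52 and -0.52; the side holes are adjustable and stand up to 0.07 rad either way from that, so feel for them. It turns stiffly (2 to 5 N at the knob) and stays where it is left.
- chute_mouth (a point): Middle of the lower, open end of the steel chute, a trough 48 mm wide, its mouth 320 mm from the pivot axis, the tops of its walls 41 mm above the deck. It must end over the round pot.
- pot_in (a point): Centre of the inner floor of the round steel pot, 124 mm across, 90 mm high, with two small side handles; it stands at one side under the chute's sweep, left or right.
- pan: Square-cornered open steel pan, 120 x 110 x 90 mm, at the side opposite to the pot; origin at the centre of its underside. Leave alone.
- tub: White lidded plastic tub, 113 x 108 x 72 mm, in the middle under the chute; origin at the centre of its underside. Leave alone.
- jar: Amber jar with white cap, 72 mm across, 120 mm high, standing left of the stand; origin at the centre of its underside. Leave alone.
Not all that is in view belongs to the job. What is shaped like the part that bears pot_in but purple is not meant.

How it is judged (in metres and radians):
On the way:
1. the plunger is pulled clear of its hole (value of joint plunger above 0.0095 m), for 0.1 s.
At the end, for the whole second after the job is handed in: The plunger is home (within 3 mm) in the locking hole on the pot's side, the chute is swung more than 0.38 rad that way and still, and its mouth is within 58 mm horizontally of the round pot's centre (value of joint plunger below 0.003 m and horizontal distance between chute_mouth and pot_in below 0.058 m and (value of joint chute above 0.38 rad or value of joint chute below -0.38 rad) and velocity of joint chute between -0.05 and 0.05 rad/s); the robot touches nothing.
It fails at once if the round pot is shifted by more than 25 mm (distance of pot_in from where it was at the start of the episode above 0.025 m).
It fails at once if the square pan is shifted by more than 25 mm (distance of pan from where it was at the start of the episode above 0.025 m).
It fails at once if the lidded tub is shifted by more than 25 mm (distance of tub from where it was at the start of the episode above 0.025 m).
It fails at once if the jar is shifted by more than 25 mm (distance of jar from where it was at the start of the episode above 0.025 m).
It also fails if it takes over 38 s, if anything falls off the work surface, if the arm or the gripper's body presses on something with over 40 N, if the wrist force passes 120 N, or if a joint passes its speed limit or range.

## Working session

There is one attempt and no reset: what is moved stays moved. The work goes in short steps, Python scripts to look and compute and a tool call to move; the robot and the scene stay as the last step left them, time stands still between calls to the robot, and variables do not carry over. Pictures are saved under pics/ and viewed, at most 10 in all, crops included, and the job is handed in when it is done.

Besides the shell and the picture viewer there is one more tool, called as a command line: name --pt "numbers of a row" for each row, then --argument value for the rest. apply_moves: Moves the arm, as the interface text tells. Shifts and turns lie within -1 to 1; 1 stands for 0.2 m of shift or 1.5 rad of turn. Its arguments: {"type":"object","properties":{"moves":{"type":"array","items":{"type":"array","items":{"type":"number","minimum":-1,"maximum":1}}},"grip_force":{"type":"number"}},"required":["moves"]}

```bash
mkdir -p pics; python3 - <<'E'
from cell import env, viewer, boxes_of, masks_of
import cv2,numpy as np
ims=[]
for c in ["scene","top"]:
    im=viewer.read_camera(c); cv2.imwrite(f"pics/{c}0.png",im[:,:,::-1])
    k=viewer.get_calibration(c); print(c,k)
    for t in ["knob","chute_mouth","pot_in","pan","tub","jar","guard","pivot"]:
        try: print(t,[(np.round(b["location"],1).tolist(),round(b["conf"],2)) for b in boxes_of(c,t)][:3])
        except Exception as e: print(t,e)
print(env.get_obs())
E
```

```text
scene {'fov_y': 44.13368429251211, 'cx': 255.5018931846248, 'cy': 193.79577550860222, 'position': array([1.32256321, 0.56580062, 1.48338098]), 'orientation': array([ 38.98528017,  -0.44576477, 119.7183459 ])}
knob [([207.0, 198.2], 0.43), ([199.2, 199.1], 0.22)]
chute_mouth [([202.6, 220.2], 0.9)]
pot_in [([206.1, 153.7], 0.96), ([329.8, 254.5], 0.85), ([347.3, 204.1], 0.7)]
pan [([200.8, 198.5], 0.92)]
tub [([241.1, 225.7], 0.6)]
jar [([289.6, 296.6], 0.9)]
guard [([175.2, 243.5], 0.59)]
pivot [([176.0, 245.4], 0.76)]
top {'fov_y': 42.57386938410209, 'cx': 247.69009956735647, 'cy': 195.5992285310307, 'position': array([0.33864932, 0.06478036, 1.93137377]), 'orientation': array([  4.99459592,   0.30267645, -89.38906107])}
knob [([275.9, 166.5], 0.55), ([283.0, 175.8], 0.43)]
chute_mouth [([279.6, 167.7], 0.73)]
pot_in [([223.8, 185.2], 0.91), ([171.2, 218.2], 0.69), ([338.5, 264.2], 0.58)]
pan [([310.5, 205.4], 0.83)]
tub [([264.9, 202.4], 0.58)]
jar [([184.9, 160.3], 0.81)]
guard [([282.8, 133.0], 0.76)]
pivot [([284.2, 129.9], 0.56)]
{'time_s': 0.9, 'qpos': array([68.18410411, 18.39146228, -4.01844447, 83.10790301,  1.29352579,
       78.53975367, -3.26056532]), 'joint_velocities': array([ 0.00097046, -0.03696759, -0.03245347,  0.10214556, -0.05012028,
        0.0278253 ,  0.03427335]), 'effort': array([ 4.50884113e-05, -4.91102993e+01, -4.03062170e-01, -3.12782764e+01,
       -6.36668550e-02,  3.35115229e-02,  2.78539329e-05]), 'tool_pos': array([ 0.25005558, -0.60000311,  0.22258898]), 'tool_rot': array([1.79994059e+02, 5.07654041e-04, 2.26260664e+01]), 'force': array([0.51575205, 0.69616844, 0.81245011]), 'wrist_torque': array([ 0.09119005, -0.00941894, -0.02603565]), 'grasp_force': 0.0, 'grip_width': 0.08681006550646565}
```

```bash
python3 - <<'E'
import cv2,numpy as np
a=cv2.imread("pics/scene0.png")[120:320,120:390]; b=cv2.imread("pics/top0.png")[70:290,120:390]
cv2.imwrite("pics/a.png",cv2.resize(a,None,fx=2.9,fy=2.9,interpolation=2)); cv2.imwrite("pics/b.png",cv2.resize(b,None,fx=2.7,fy=2.7,interpolation=2))
E
```

```text
(no output)
```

View pics/a.png

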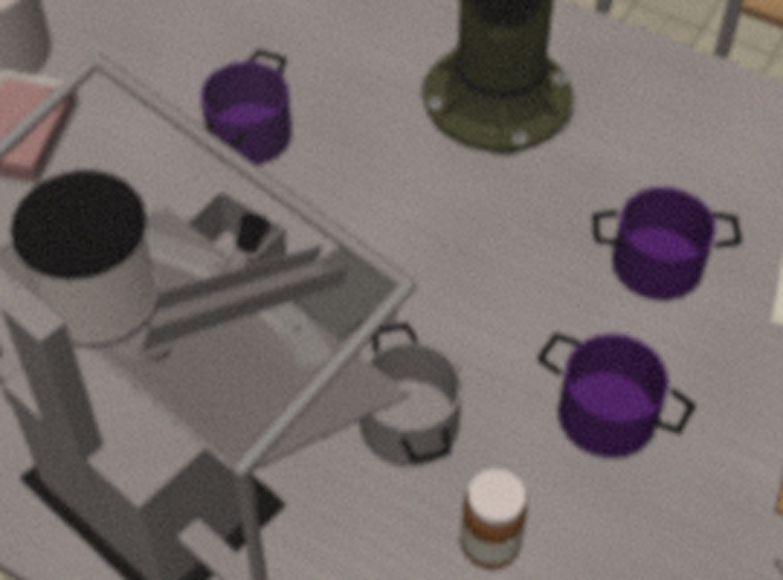

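View pics/b.png

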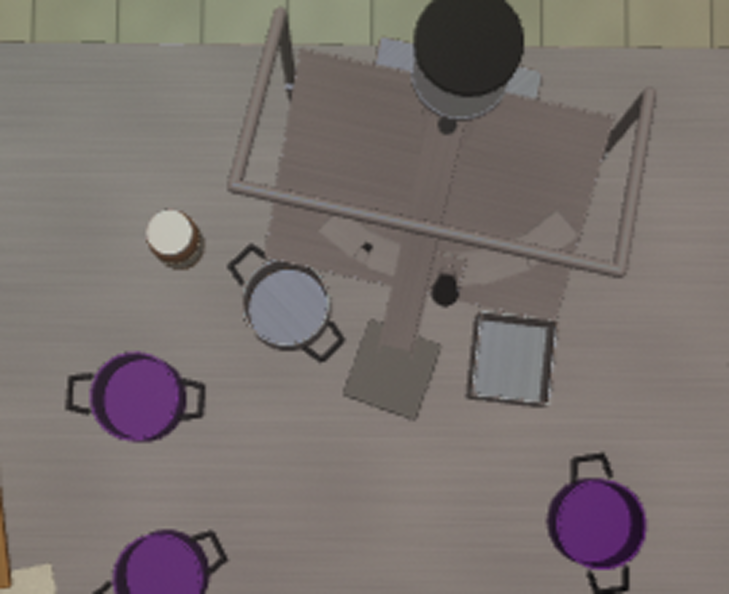

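```bash
cat > h.py <<'E'
from cell import env, viewer, boxes_of, masks_of
import cv2,numpy as np
from scipy.spatial.transform import Rotation as R
from scipy.optimize import least_squares
K={c:viewer.get_calibration(c) for c in("scene","top")}
def proj(c,P):
    k=K[c]; M=R.from_euler('xyz',k["orientation"],degrees=True)
    p=M.inv().apply(np.atleast_2d(P)-k["position"]); f=192/np.tan(np.radians(k["fov_y"]/2))
    return np.c_[k["cx"]+f*p[:,0]/-p[:,2], k["cy"]+f*p[:,1]/p[:,2]]
def ray(c,uv,z):
    f=lambda q: proj(c,[q[0],q[1],z])[0]-uv
    return least_squares(f,[.5,0]).x
s,co=np.sin(np.radians(32)),np.cos(np.radians(32))
D=np.array([[co,0,s],[0,1,0],[-s,0,co]]).T   # cols deck x(up slope), y, normal
def deck(d,q=0.):  # point in chute frame (x toward pivot, y, normal) -> stand frame rel. pivot
    return D@(R.from_euler('z',q).apply(d))
def world(p,S): return R.from_euler('z',S[2]).apply(p)+[S[0],S[1],.29]
E
python3 - <<'E'
from h import *
r=lambda x,y,o,sc:(o[0]+x/sc,o[1]+y/sc)
T=lambda x,y:r(x,y,(120,70),2.7); C=lambda x,y:r(x,y,(120,120),2.9)
for kx in(.2,np.sqrt(.2**2-.044**2)):
  pts=[("top",[-.165,.225,.14],T(233,186)),("top",[-.165,-.225,.14],T(622,269)),("scene",[-.165,-.225,.14],C(100,62)),("scene",[-.165,.225,.14],C(410,283)),
   ("top",deck([-kx,-.044,.085]),T(445,290)),("scene",deck([-kx,-.044,.085]),C(253,228)),
   ("top",deck([-.32,0,.041]),T(396,348))]
  f=lambda S:np.concatenate([proj(c,world(np.array(p),S))[0]-uv for c,p,uv in pts])
  o=least_squares(f,[.8,0,0],loss='soft_l1');print(kx,o.x,np.degrees(o.x[2]));print(f(o.x).reshape(-1,2).round(1).tolist())
S=o.x
for c in("top","scene"):
  pot=boxes_of(c,"pot_in");print([(b["location"].round(1) if hasattr(b["location"],'round') else b["location"],ray(c,b["location"],.045).round(3)) for b in pot[:3]])
print("pot top",ray("top",T(287,308),.045),"scene",ray("scene",C(410,405),.045))
for q in(0,.45,.52,.59): print(q,"mouth",world(deck([-.32,0,.0],q),S).round(3),"knob",world(deck([-.2,-.044,.069],q),S).round(4))
E
```

```text
0.2 [ 0.76332638 -0.04869578 -0.19605133] -11.232913715028632
[[-0.1, -0.3], [-1.0, -1.5], [-3.1, -0.1], [-1.0, 0.3], [-0.3, 1.3], [0.4, -2.2], [-0.4, 1.8]]
0.1950999743721152 [ 0.76198016 -0.04864259 -0.19959504] -11.435953408362268
[[-0.2, -0.1], [-1.2, -0.9], [-2.5, -0.4], [-0.8, 0.3], [-0.3, 0.4], [-0.1, -2.2], [-0.7, 2.2]]
[([223.8, 185.2], array([0.543, 0.169])), ([171.2, 218.2], array([0.414, 0.369])), ([338.5, 264.2], array([ 0.246, -0.271]))]
[([206.1, 153.7], array([ 0.222, -0.288])), ([329.8, 254.5], array([0.414, 0.364])), ([347.3, 204.1], array([0.173, 0.329]))]
pot top [0.54710686 0.15937044] scene [0.5540384  0.16377162]
0 mouth [0.496 0.005 0.12 ] knob [ 0.5512 -0.0509  0.2425]
0.45 mouth [ 0.495 -0.137  0.137] knob [ 0.5673 -0.1384  0.2632]
0.52 mouth [ 0.5   -0.158  0.143] knob [ 0.5728 -0.1507  0.2681]
0.59 mouth [ 0.506 -0.178  0.149] knob [ 0.579  -0.1625  0.2734]
```

```bash
cat >> h.py <<'E'
S0=np.array([.7627,-.0487,-.1978])
def tool(q,tip,S=S0,off=(0,0),rq=None):   # TCP with fingertip height `tip` above deck on knob axis
    Q=R.from_euler('z',S[2]).as_matrix()@D@R.from_euler('z',-(q if rq is None else rq)).as_matrix()
    P=world(D@R.from_euler('z',-q).apply([-.2+off[0],-.044+off[1],tip]),S)
    return P,R.from_matrix(np.c_[-Q[:,0],Q[:,1],-Q[:,2]])
def rel(p0,R0,P,Rt):
    return np.r_[R0.inv().apply(P-p0)/.2,(R0.inv()*Rt).as_rotvec()/1.5]
def cur():
    o=env.get_obs(); return np.array(o["tool_pos"]),R.from_euler('xyz',o["tool_rot"],degrees=True)
E
python3 - <<'E'
from h import *
np.set_printoptions(suppress=True,precision=3)
p,r=cur(); P,Rt=tool(0,.175); print(P,Rt.as_euler('xyz',degrees=True))
rv=(r.inv()*Rt).as_rotvec(); print(np.degrees(rv))
dp=P-p; a=p.copy(); ra=r
for k,(f,w) in enumerate([((.33,.33,1),1/3),((.66,.66,1),2/3),((1,1,1),1)]):
    b=p+dp*np.array(f); rb=r*R.from_rotvec(rv*w); print(rel(a,ra,b,rb),b); a,ra=b,rb
E
```

```text
[ 0.497 -0.04   0.332] [180.     32.    168.667]
[ -40.484  -12.354 -141.187]
[ 0.731 -0.696 -0.549 -0.157 -0.048 -0.548] [ 0.331 -0.415  0.332]
[ 0.996  0.078 -0.144 -0.157 -0.048 -0.548] [ 0.413 -0.231  0.332]
[ 0.617  0.831 -0.097 -0.157 -0.048 -0.548] [ 0.497 -0.04   0.332]
```

apply_moves --pt "0.73 -0.7 -0.55 -0.157 -0.048 -0.548 0.7" --pt "0.73 -0.7 -0.55 -0.157 -0.048 -0.548 0.7" --pt "0.73 -0.7 -0.55 -0.157 -0.048 -0.548 0.7" --pt "0.73 -0.7 -0.55 -0.157 -0.048 -0.548 0.7" --pt "0.73 -0.7 -0.55 -0.157 -0.048 -0.548 0.7" --pt "0.73 -0.7 -0.55 -0.157 -0.048 -0.548 0.7"

```text
time_s: 1.6
tool_pos: [0.335, -0.4109, 0.3366]
tool_rot: [169.2, 9.2, 69.8]
force: [0.0, -0.5, -0.2]
grip_width: 0.0615
grasp_force: 0.0
```

apply_moves --pt "0.99 0.08 -0.14 -0.157 -0.048 -0.548 0.7" --pt "0.99 0.08 -0.14 -0.157 -0.048 -0.548 0.7" --pt "0.99 0.08 -0.14 -0.157 -0.048 -0.548 0.7" --pt "0.99 0.08 -0.14 -0.157 -0.048 -0.548 0.7" --pt "0.99 0.08 -0.14 -0.157 -0.048 -0.548 0.7" --pt "0.99 0.08 -0.14 -0.157 -0.048 -0.548 0.7"

```text
time_s: 2.2
tool_pos: [0.4331, -0.2339, 0.3199]
tool_rot: [169.3, 16.6, 104.0]
force: [1.3, 5.0, 1.0]
grip_width: 0.061
grasp_force: 0.0
```

```bash
python3 - <<'E'
from h import *
np.set_printoptions(suppress=True,precision=3)
p,r=cur(); o=env.get_obs();print(o["time_s"],p,o["tool_rot"],o["qpos"])
print(rel(p,r,*tool(0,.175)))
E
```

```text
2.2 [ 0.433 -0.234  0.32 ] [169.274  16.645 103.955] [ 31.472 -17.247  -9.204 110.375   4.327  68.174  36.804]
[ 0.809  0.591 -0.201 -0.198 -0.094 -0.696]
```

```bash
python3 - <<'E'
from h import *
np.set_printoptions(suppress=True,precision=3)
p,r=cur()
for t in(.12,.11): 
  P,Rt=tool(0,t);print(P); print(rel(p,r,P,Rt), rel(p,r,(p+P)/2+[0,0,.0],r*R.from_rotvec((r.inv()*Rt).as_rotvec()*.5)))
E
```

```text
[ 0.525 -0.046  0.286]
[ 0.816  0.675  0.061 -0.198 -0.094 -0.696] [ 0.408  0.338  0.03  -0.099 -0.047 -0.348]
[ 0.531 -0.047  0.277]
[ 0.817  0.691  0.109 -0.198 -0.094 -0.696] [ 0.409  0.345  0.054 -0.099 -0.047 -0.348]
```

apply_moves --pt "0.41 0.34 -0.05 -0.1 -0.047 -0.35 0.7" --pt "0.41 0.34 -0.05 -0.1 -0.047 -0.35 0.7" --pt "0.41 0.34 -0.05 -0.1 -0.047 -0.35 0.7" --pt "0.41 0.34 -0.05 -0.1 -0.047 -0.35 0.7" --pt "0.82 0.67 0.06 -0.2 -0.094 -0.7 0.7" --pt "0.82 0.67 0.06 -0.2 -0.094 -0.7 0.7" --pt "0.82 0.67 0.06 -0.2 -0.094 -0.7 0.7" --pt "0.82 0.67 0.06 -0.2 -0.094 -0.7 0.7" --pt "0.82 0.67 0.06 -0.2 -0.094 -0.7 0.7"

```text
time_s: 3.1
tool_pos: [0.541, -0.0569, 0.271]
tool_rot: [-179.8, 29.9, 165.0]
force: [-0.6, -0.2, -0.4]
grip_width: 0.0612
grasp_force: 0.0
```

```bash
python3 - <<'E'
from h import *
np.set_printoptions(suppress=True,precision=3)
p,r=cur(); o=env.get_obs();print(o["time_s"],p,o["tool_rot"],o["qpos"])
print(rel(p,r,*tool(0,.12)))
a=viewer.read_camera("scene")[130:260,130:290]; b=viewer.read_camera("top")[90:220,200:360]
cv2.imwrite("pics/c.png",cv2.resize(np.hstack([a,b])[:,:,::-1],None,fx=2.5,fy=2.5,interpolation=2))
for c in("scene","top"): print(proj(c,np.array([tool(0,.069)[0],tool(0,.088)[0],p])).round(1).tolist())
E
```

```text
3.1 [ 0.541 -0.057  0.271] [-179.754   29.916  164.986] [ 17.831 -17.288 -16.788 118.628   3.318  49.005  73.876]
[ 0.041  0.032 -0.109 -0.025 -0.024 -0.037]
[[206.4, 200.3], [208.2, 195.5], [206.2, 192.1]]
[[284.6, 177.0], [284.3, 179.3], [286.8, 179.1]]
```

View pics/c.png

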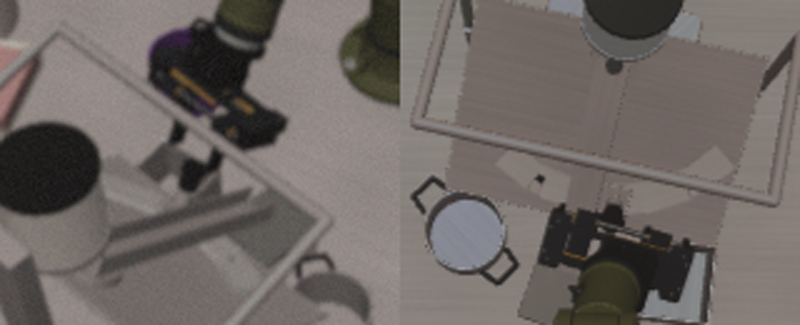

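```bash
python3 - <<'E'
from h import *
np.set_printoptions(suppress=True,precision=3)
p,r=cur()
for t in(.095,.075,.056): print(rel(p,r,*tool(0,t)))
E
```

```text
[ 0.027  0.086  0.003 -0.033 -0.028 -0.049]
[ 0.023  0.091  0.103 -0.033 -0.028 -0.049]
[ 0.019  0.096  0.198 -0.033 -0.028 -0.049]
```

apply_moves --pt "0.027 0.086 0.0 -0.033 -0.028 -0.049 0.7" --pt "0.027 0.086 0.0 -0.033 -0.028 -0.049 0.7" --pt "0.027 0.086 0.0 -0.033 -0.028 -0.049 0.7"

```text
time_s: 3.5
tool_pos: [0.5496, -0.0461, 0.2645]
tool_rot: [180.0, 31.6, 168.8]
force: [0.4, 0.4, 0.3]
grip_width: 0.0609
grasp_force: 0.0
```

```bash
python3 - <<'E'
from h import *
np.set_printoptions(suppress=True,precision=3)
p,r=cur();o=env.get_obs();print(o["time_s"],p,o["tool_rot"],o["qpos"],o["joint_velocities"])
for t in(.095,.075,.056): print(rel(p,r,*tool(0,t)))
E
```

```text
3.5 [ 0.55  -0.046  0.264] [179.984  31.645 168.785] [  7.709 -17.238  -8.601 120.42    5.488  45.772  74.83 ] [ 2.916  0.025 -1.888 -0.683 -0.296 -0.103  0.636]
[ 0.044 -0.023 -0.028  0.001 -0.004  0.001]
[ 0.044 -0.023  0.072  0.001 -0.004  0.001]
[ 0.043 -0.023  0.167  0.001 -0.004  0.001]
```

apply_moves --pt "0.03 -0.02 -0.02 0 0 0 0.7" --pt "0.03 -0.02 0.0 0 0 0 0.7" --pt "0.03 -0.02 0.05 0 0 0 0.7" --pt "0.03 -0.02 0.1 0 0 0 0.7" --pt "0.03 -0.02 0.1 0 0 0 0.7"

```text
time_s: 4.0
tool_pos: [0.5537, -0.0527, 0.2418]
tool_rot: [-179.9, 31.5, 168.8]
force: [-0.3, -0.5, -0.4]
grip_width: 0.0609
grasp_force: 0.0
```

```bash
python3 - <<'E'
from h import *
np.set_printoptions(suppress=True,precision=3)
p,r=cur();o=env.get_obs();print(o["time_s"],p,o["tool_rot"],o["qpos"],o["force"])
for t in(.075,.056): print(rel(p,r,*tool(0,t)))
a=viewer.read_camera("scene")[150:240,170:260]; b=viewer.read_camera("top")[130:220,240:330]
cv2.imwrite("pics/d.png",cv2.resize(np.hstack([a,b])[:,:,::-1],None,fx=4.4,fy=4.4,interpolation=2))
E
```

```text
4.0 [ 0.554 -0.053  0.242] [-179.919   31.513  168.789] [  8.636 -15.71   -8.8   121.872   5.581  42.877  75.224] [-0.259 -0.477 -0.359]
[ 0.007  0.005 -0.038 -0.    -0.006  0.001]
[ 0.006  0.005  0.057 -0.    -0.006  0.001]
```

View pics/d.png

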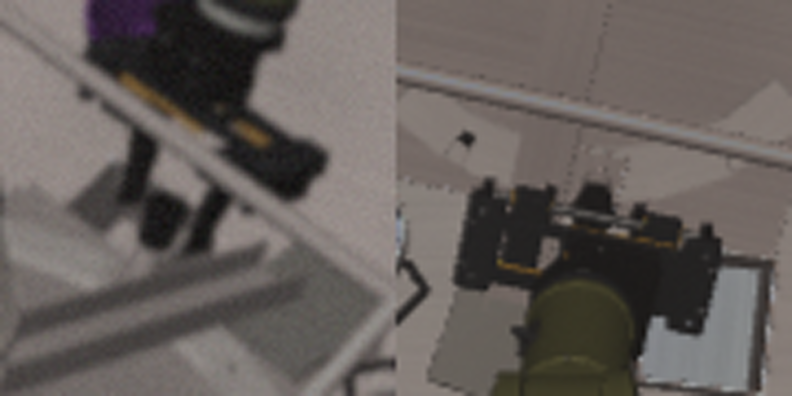

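apply_moves --pt "0.006 0.005 0.03 0 -0.006 0 0.7" --pt "0.006 0.005 0.055 0 -0.006 0 0.7" --pt "0.006 0.005 0.055 0 -0.006 0 0.5" --pt "0.006 0.005 0.055 0 -0.006 0 0.4" --pt "0.006 0.005 0.055 0 -0.006 0 0.2" --pt "0.006 0.005 0.055 0 -0.006 0 0.2" --pt "0.006 0.005 0.055 0 -0.006 0 0.2" --grip_force 40

```text
time_s: 4.8
tool_pos: [0.559, -0.0526, 0.2342]
tool_rot: [-179.9, 32.2, 168.8]
force: [-0.8, -0.9, 1.0]
grip_width: 0.0318
grasp_force: 40.0
```

```bash
python3 - <<'E'
from h import *
np.set_printoptions(suppress=True,precision=4)
p,r=cur();o=env.get_obs();print(o["time_s"],p,o["tool_rot"],o["force"],o["wrist_torque"],o["grip_width"])
P,Q=tool(0,.056); print("mm off in tool axes",rel(p,r,P,Q)[:3]*200)
# swing path with pull .014, from here, relative to current pose, actual offset kept
d=p-P
for q in np.r_[0,.1,.2,.3,.4,.42,.45,.5,.55,.6]:
    a,b=tool(q,.056+.013); print(q,rel(P,Q,a,b))
E
```

```text
4.8 [ 0.559  -0.0526  0.2342] [-179.918    32.2014  168.8159] [-0.755  -0.9429  0.9689] [-0.0411  0.7378 -0.2735] 0.03175369680122299
mm off in tool axes [ 1.709  -0.152   2.1224]
0.0 [-0.     0.    -0.065  0.     0.     0.   ]
0.1 [ 0.017   0.1009 -0.065   0.      0.      0.0667]
0.2 [ 0.0238  0.2031 -0.065   0.     -0.      0.1333]
0.3 [ 0.0204  0.3053 -0.065   0.      0.      0.2   ]
0.4 [ 0.0067  0.4068 -0.065   0.      0.      0.2667]
0.42 [ 0.0028  0.4269 -0.065   0.      0.      0.28  ]
0.45 [-0.0039  0.4569 -0.065   0.      0.      0.3   ]
0.5 [-0.0169  0.5064 -0.065   0.      0.      0.3333]
0.55 [-0.0325  0.5551 -0.065   0.      0.      0.3667]
0.6 [-0.0504  0.6031 -0.065   0.      0.      0.4   ]
```

apply_moves --pt "0 0 -0.03 0 0 0 0.2" --pt "0 0 -0.06 0 0 0 0.2" --pt "0 0 -0.07 0 0 0 0.2" --pt "0 0 -0.07 0 0 0 0.2"

```text
time_s: 5.2
tool_pos: [0.552, -0.0511, 0.2453]
tool_rot: [-180.0, 32.2, 168.8]
force: [9.9, -2.9, -8.1]
grip_width: 0.0318
grasp_force: 40.0
```

```bash
python3 - <<'E'
from h import *
np.set_printoptions(suppress=True,precision=4)
p,r=cur();o=env.get_obs();print(o["time_s"],p,"tool force",r.inv().apply(o["force"]),o["wrist_torque"],o["grip_width"])
P,Q=tool(0,.056); print("mm in tool axes from nominal",-r.apply([0,0,0]), -rel(p,r,P,Q)[:3]*200)
a=viewer.read_camera("scene")[150:240,170:260]; b=viewer.read_camera("top")[130:220,240:330]
cv2.imwrite("pics/e.png",cv2.resize(np.hstack([a,b])[:,:,::-1],None,fx=4.4,fy=4.4,interpolation=2))
E
```

```text
5.2 [ 0.552  -0.0511  0.2453] tool force [-4.3581 -0.8947 12.3148] [-0.0556 -0.211  -0.1806] 0.03183936899218601
mm in tool axes from nominal [-0. -0. -0.] [ -1.5999   0.2767 -15.3004]
```

View pics/e.png

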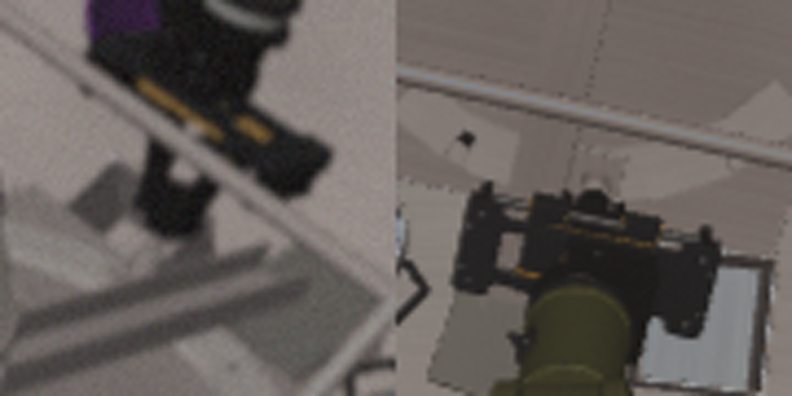

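apply_moves --pt "0.009 0.05 0 0 0 0.033 0.2" --pt "0.017 0.1 0 0 0 0.067 0.2" --pt "0.021 0.15 0 0 0 0.1 0.2" --pt "0.024 0.2 0 0 0 0.133 0.2" --pt "0.024 0.25 0 0 0 0.167 0.2" --pt "0.02 0.305 0 0 0 0.2 0.2" --pt "0.014 0.356 0 0 0 0.233 0.2" --pt "0.007 0.407 0 0 0 0.267 0.2" --pt "0.007 0.407 0 0 0 0.267 0.2"

```text
time_s: 6.2
tool_pos: [0.568, 0.0291, 0.2455]
tool_rot: [166.1, 29.5, 142.1]
force: [12.2, -4.8, -7.7]
grip_width: 0.0318
grasp_force: 40.0
```

```bash
python3 - <<'E'
from h import *
np.set_printoptions(suppress=True,precision=4)
p,r=cur();o=env.get_obs();print(o["time_s"],p,"tool force",r.inv().apply(o["force"]),o["wrist_torque"],o["grip_width"],o["qpos"])
for q in(.36,.4): P,Q=tool(q,.056); print("mm from nominal", -rel(p,r,P,Q)*np.r_[200,200,200,1.5,1.5,1.5])
a=viewer.read_camera("scene")[150:260,170:300]; b=viewer.read_camera("top")[110:220,200:330]
cv2.imwrite("pics/f.png",cv2.resize(np.hstack([a,b])[:,:,::-1],None,fx=3,fy=3,interpolation=2))
P,Q=tool(.4,.056)
for q in(.42,.44,.46,.48,.5,.52,.54,.56,.58,.6): print(q,rel(P,Q,*tool(q,.056)))
E
```

```text
6.2 [0.568  0.0291 0.2455] tool force [-7.1917  0.5284 13.398 ] [-0.3454 -0.7067 -0.5062] 0.0317727090211987 [ 12.1718 -13.9908 -22.5224 119.7523   9.4314  43.399   39.4742]
mm from nominal [ -0.6192   9.7337 -15.4481  -0.0032  -0.0055   0.0395]
mm from nominal [ -2.535    1.7702 -15.4642  -0.0033  -0.0055  -0.0005]
0.42 [ 0.0042  0.02   -0.     -0.     -0.      0.0133]
0.44 [ 0.008   0.0402  0.     -0.     -0.      0.0267]
0.46 [ 0.0114  0.0604  0.     -0.     -0.      0.04  ]
0.48 [ 0.0144  0.0806  0.     -0.     -0.      0.0533]
0.5 [ 0.017   0.1009  0.     -0.     -0.      0.0667]
0.52 [ 0.0191  0.1213 -0.     -0.     -0.      0.08  ]
0.54 [ 0.0209  0.1417  0.     -0.     -0.      0.0933]
0.56 [ 0.0223  0.1621  0.     -0.     -0.      0.1067]
0.58 [ 0.0232  0.1826 -0.     -0.     -0.      0.12  ]
0.6 [ 0.0238  0.2031  0.     -0.     -0.      0.1333]
```

View pics/f.png

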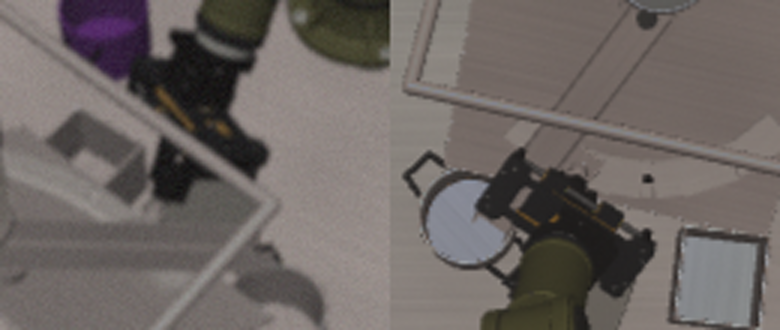

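apply_moves --pt "0 0 0.03 0 0 0 0.43" --pt "0 0 0.03 0 0 0 0.43" --pt "0 0 0.03 0 0 0 0.43" --pt "0.002 0.01 0.03 0 0 0.007 0.43" --pt "0.004 0.02 0.03 0 0 0.013 0.43" --pt "0.006 0.03 0.03 0 0 0.02 0.43" --pt "0.008 0.04 0.03 0 0 0.027 0.43" --pt "0.01 0.05 0.03 0 0 0.033 0.43"

```text
time_s: 7.1
tool_pos: [0.5724, 0.0346, 0.241]
tool_rot: [165.0, 28.7, 138.9]
force: [-3.8, -7.1, 1.7]
grip_width: 0.0374
grasp_force: 3.7
```

```bash
cat > st.py <<'E'
from h import *
np.set_printoptions(suppress=True,precision=4)
def f(q,p):
    P,Q=tool(q,.056); return rel(P,Q,p,Q)[1]
from scipy.optimize import brentq
p,r=cur();o=env.get_obs();q=brentq(f,-.2,.8,args=(p,))
P,Q=tool(q,.056);print(o["time_s"],"q",q,"off mm",rel(P,Q,p,r)*200,"tool force",r.inv().apply(o["force"]),o["grip_width"],o["grasp_force"])
E
python3 st.py
```

```text
7.1 q 0.43848685835555384 off mm [ -1.8424   0.     -10.0066   0.4818  -0.5518   1.5096] tool force [-2.3514 -7.3948 -2.6551] 0.03738938200835976 3.6666580592282116
```

apply_moves --pt "0.002 0.01 0 0 0 0.007 0.43" --pt "0.004 0.02 0 0 0 0.013 0.43" --pt "0.006 0.03 0 0 0 0.02 0.43" --pt "0.008 0.04 0 0 0 0.027 0.43"

```text
time_s: 7.5
tool_pos: [0.5759, 0.0428, 0.2422]
tool_rot: [163.7, 28.1, 136.4]
force: [-2.1, -6.4, 1.2]
grip_width: 0.0376
grasp_force: 3.5
```

```bash
python3 st.py
```

```text
7.5 q 0.48284756851207455 off mm [ -1.8624   0.     -10.0468   0.2879  -0.5636   0.9453] tool force [-3.0807 -5.9522 -1.429 ] 0.0376369283153012 3.4562274464406073
```

apply_moves --pt "0.002 0.01 0 0 0 0.007 0.43" --pt "0.004 0.02 0 0 0 0.013 0.43" --pt "0.006 0.03 0 0 0 0.02 0.43"

```text
time_s: 7.8
tool_pos: [0.5785, 0.0482, 0.2431]
tool_rot: [162.8, 27.6, 134.6]
force: [-2.4, -7.0, 2.4]
grip_width: 0.0374
grasp_force: 3.2
```

```bash
python3 st.py
```

```text
7.8 q 0.5125537515034628 off mm [ -1.9685  -0.     -10.0173   0.3015  -0.5778   0.9765] tool force [-3.9681 -6.1582 -2.5091] 0.03736973141725653 3.1586065131705254
```

apply_moves --pt "0.002 0.01 0 0 0 0.007 0.43" --pt "0.004 0.02 0 0 0 0.013 0.43" --pt "0.006 0.03 0 0 0 0.02 0.43"

```text
time_s: 8.1
tool_pos: [0.5816, 0.056, 0.244]
tool_rot: [161.8, 27.0, 132.8]
force: [-0.1, -3.4, -1.5]
grip_width: 0.0375
grasp_force: 1.3
```

```bash
python3 st.py
```

```text
8.1 q 0.5531518091044065 off mm [ -1.0892   0.     -10.0047  -0.1867  -0.3944  -0.5201] tool force [-1.5265 -3.0319  1.6107] 0.03747047647908595 1.33891955963918
```

apply_moves --pt "0.001 0.005 0 0 0 0.003 0.43" --pt "0.002 0.01 0 0 0 0.007 0.43"

```text
time_s: 8.3
tool_pos: [0.5828, 0.0584, 0.2445]
tool_rot: [161.5, 26.9, 132.2]
force: [0.7, -3.4, -1.0]
grip_width: 0.0376
grasp_force: 1.4
```

```bash
python3 st.py
```

```text
8.3 q 0.5666838587533548 off mm [ -1.0011   0.     -10.067   -0.3305  -0.3683  -1.0826] tool force [-2.2515 -2.4078  1.5263] 0.03764183637119794 1.3565616966661764
```

apply_moves --pt "0.001 0.005 0 0 0 0.003 0.43" --pt "0.002 0.01 0 0 0 0.007 0.43"

```text
time_s: 8.5
tool_pos: [0.5834, 0.0592, 0.2447]
tool_rot: [161.3, 26.7, 131.6]
force: [-2.4, -6.6, 0.5]
grip_width: 0.0377
grasp_force: 3.0
```

```bash
python3 st.py
```

```text
8.5 q 0.5714805398048938 off mm [-1.1083 -0.     -9.9416 -0.0808 -0.3828 -0.2832] tool force [-3.2377 -6.1653 -0.9867] 0.03766814443555673 3.002521223905319
```

apply_moves --pt "0.001 0.005 0 0 0 0.003 0.43" --pt "0.002 0.01 0 0 0 0.007 0.43" --pt "0.003 0.015 0 0 0 0.01 0.43"

```text
time_s: 8.8
tool_pos: [0.5839, 0.0594, 0.2447]
tool_rot: [161.2, 26.4, 130.6]
force: [-7.4, -10.1, 2.2]
grip_width: 0.0377
grasp_force: 5.5
```

```bash
python3 st.py
```

```text
8.8 q 0.5736579064655898 off mm [-1.3958 -0.     -9.741   0.5374 -0.4349  1.5614] tool force [ -3.5146 -11.359   -4.5925] 0.037695915735584055 5.518114698497811
```

apply_moves --pt "0 -0.01 0 0 0 -0.005 0.43" --pt "0 -0.02 0 0 0 -0.01 0.43" --pt "0 -0.03 0 0 0 -0.015 0.43" --pt "0 -0.04 0 0 0 -0.02 0.43" --pt "0 -0.05 0 0 0 -0.02 0.43" --pt "0 -0.06 0 0 0 -0.02 0.43" --pt "0 -0.06 0 0 0 -0.02 0.43"

```text
time_s: 9.5
tool_pos: [0.5783, 0.0552, 0.2427]
tool_rot: [161.5, 27.0, 132.5]
force: [0.9, 3.1, 0.1]
grip_width: 0.0374
grasp_force: 1.4
```

```bash
python3 st.py
```

```text
9.5 q 0.5386774687435179 off mm [  1.6708   0.     -10.5243  -0.6962  -0.4304   1.9558] tool force [1.4313 2.9106 0.0351] 0.037432134044463654 1.3798548358681728
```

apply_moves --pt "0 -0.01 0 0 0 0 0.43" --pt "0 -0.02 0 0 0 0 0.43" --pt "0 -0.02 0 0 0 0 0.43"

```text
time_s: 9.8
tool_pos: [0.5778, 0.0548, 0.2428]
tool_rot: [161.2, 27.0, 132.6]
force: [10.7, 7.2, -2.7]
grip_width: 0.0378
grasp_force: 5.4
```

```bash
python3 st.py
```

```text
9.8 q 0.535470163919196 off mm [  1.8011  -0.     -10.8242  -1.528   -0.5735   2.2351] tool force [-0.4859 10.9696  7.2307] 0.03776034621512023 5.351657994033303
```

apply_moves --pt "0 0.03 0 0 0 0 0.43" --pt "0 0.03 0 0 0 0 0.7" --pt "0 0.03 0 0 0 0 0.7" --pt "0 0.03 -0.08 0 0 0 0.7" --pt "0 0.03 -0.16 0 0 0 0.7" --pt "0 0.03 -0.24 0 0 0 0.7" --pt "0 0.03 -0.28 0 0 0 0.7" --pt "0 0.03 -0.28 0 0 0 0.7" --pt "0 0.03 -0.28 0 0 0 0.7"

```text
time_s: 10.7
tool_pos: [0.5494, 0.0612, 0.2894]
tool_rot: [161.7, 26.9, 132.5]
force: [0.4, -0.9, -0.3]
grip_width: 0.061
grasp_force: 0.0
```

```bash
python3 st.py; python3 - <<'E'
from h import *
o=env.get_obs();print(o["qpos"],o["tool_pos"])
a=viewer.read_camera("scene")[140:260,160:300]; b=viewer.read_camera("top")[100:220,190:330]
for c in("scene","top"):print(proj(c,np.array([tool(.555,.088)[0],tool(.555,.097)[0]])))
cv2.imwrite("pics/g.png",cv2.resize(np.hstack([a,b])[:,:,::-1],None,fx=2.85,fy=2.85,interpolation=2))
M=world(D@R.from_euler('z',-.555).apply([-.32,0,.02]),S0);print(M)
E
```

```text
10.7 q 0.5384999596940413 off mm [  1.9587  -0.     -65.7761  -0.27    -0.3083   2.0423] tool force [-0.6616 -0.5062  0.5492] 0.06095058638482233 0.0
[  7.79361433 -17.06243198 -22.15391822 116.7722773    9.56816963
  50.30980128  27.586985  ] [0.54942885 0.0611537  0.28943822]
[[231.74406747 213.91633604]
 [232.68491169 211.59360703]]
[[252.59168549 170.76372256]
 [252.312834   171.81733517]]
[0.55929977 0.16404076 0.1628398 ]
```

View pics/g.png

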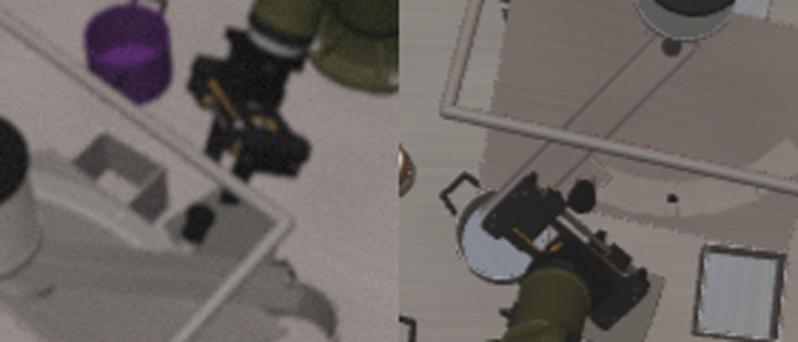

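```bash
python3 - <<'E'
from h import *
ini=cv2.imread("pics/scene0.png"); im=viewer.read_camera("scene")[:,:,::-1]
def cen(a,x,y,w=9):
    g=a[y-w:y+w+1,x-w:x+w+1].max(2)<50; n,l,s,c=cv2.connectedComponentsWithStats(g.astype('u1'))
    k=1+s[1:,4].argmax(); return c[k]+[x-w,y-w],s[k]
print(cen(ini,207,200),proj("scene",tool(0,.069)[0])); print(cen(im,229,218),[proj("scene",tool(q,h)[0]) for q in(.55,.56) for h in(.069,.078)])
E
```

```text
(array([206.30434783, 199.44565217]), array([ 4,  3, 11, 12, 92], dtype=int32)) [[206.38236876 200.34597438]]
(array([229.06060606, 217.85858586]), array([ 4,  3, 11, 13, 99], dtype=int32)) [array([[229.61564899, 218.6012988 ]]), array([[230.54621356, 216.30258219]]), array([[229.92846191, 218.96562662]]), array([[230.86059991, 216.66575182]])]
```

The offset from the predicted position is the same as at the start (about -0.8 px), so the plunger is home. The gripper is clear of everything.

```bash
python3 -c "
from cell import env
print(env.sign_off())"
```

```text
the job is handed in; nothing more can be done
None
```

I handed the job in with the chute swung to about 0.555 rad over the round pot. The plunger is home by the camera check, the lock held about 11 N both ways, and the gripper is clear. The sign-off returned no verdict, so I can't confirm it passed.

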